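Lay the standing jar down and shut the spice drawer

ROBOT

A 6-joint arm with a two-finger parallel gripper is mounted at the origin on a cart in front of the work surface, level with it; the furniture and walls round the work are solid. World frame = base frame: x ahead of the robot, y to its left, z up, the work surface at z = 0. Lengths are in m, angles in rad, forces in N, time in s.
With the tool pointing down it reaches from about 0.275 to 1 m from the base axis. Payload 8.4 kg.
Tool frame: the origin (TCP) lies on the centre line of the jaws, within the pads' length; the fingertips stand 17 mm ahead of it and the grasp point (between the pads) lies 2 mm behind it (bot.tcp_to_tips is the z of the fingertips in the tool frame, in m); z points along the fingers, y is the line along which they close (so a half turn about z gives the same grasp; the last joint's range is limited). The gripper opens to 85 mm and grips with 20 to 120 N. Pads are 22 mm wide; open, the fingers measure 114 mm over their backs; the gripper's body (76 mm by 85 mm) begins 54 mm behind the grasp point. The pads swing forward as they close: fully open they stand 13 mm farther back than shut.
Start: joints at [-1.333, 0.353, 1.633, -0, 1.155, -0.002], TCP at [0.148, -0.607, 0.248] pointing down, gripper open.
Joint ranges: [-2.63, 2.63], [-0.92, 2.1], [0.06, 2.66], [-1.3, 4.44], [0, 2.69], [-3.02, 3.02]. Speed limits (rad/s): [2.22, 2.22, 2.79, 3.14, 3.14, 3.14].

INTERFACE

Orientations are given as a unit quaternion [x, y, z, w].
In Python, from workcell import bot, hand, kinematics, get_obs, vision, hand_in gives the robot as it stands. The module is installed in compiled form; this text tells all that it offers. Calls block until the motion is done:
- bot.reach(position, orientation): joint-space move of the TCP to a pose.
- bot.servo_line(position, ori=None, velocity=0.15): straight line of the TCP; ori=None keeps the orientation; velocity is the mean speed in m/s.
- bot.goto_joints(angles): joint-space move.
- hand.move_gripper(opening, strength=None): finger opening in m; strength is the grip in N (None keeps the last); returns when the fingers have stopped.
- bot.dwell(seconds).
- kinematics.solve_ik(position, orientation): joint angles nearest the present ones, or None.
- get_obs(): the state.
- vision.read_camera(name): name is "side" or "top" or "wrist"; returns a dict with "frame" (400x640x3 uint8, red, green, blue), "intrinsics" (3x3 intrinsics, pixels), "dist" ([k1, k2, p1, p2, k3] as OpenCV has them; the pictures are not rectified), "view" (4x4, takes a point from world to camera coordinates). Camera axes: x right, y down, z forward; pixel columns grow to the right and rows downward; lengths in m; the calibration is good to about 2 mm. A picture is of the moment at which its call begins. There is no depth.
A pose or a line that the arm cannot do raises bot.IKError and nothing moves.
- hand_in(): hands the job in; it is judged then, once.
The state is a dict: "time_s": time; "joint_pos": joint angles; "joint_vel": joint speeds; "joint_efforts": joint torques, N m; "position": TCP position; "orientation": TCP orientation; "wrist_force": force on the tool from outside, world axes, zero at the start; "ft_torque": the same for the moment, N m; "gripper_width": finger opening in m; "grip_force": force on a finger pad.
Only numpy, scipy, OpenCV 4.12 (cv2) and the standard library are available. Lean on these libraries where they do the work, as an engineer would, in place of code of your own. Each camera call takes 0.05 s, during which the arm holds its last target. There are 200 camera calls.

TASK

One spice jar has been left standing up at the front of the open spice drawer, so the drawer cannot go in under its top. With the fingertips only, push that jar over towards the back so that it lies down in its own slot like the other two, then push the drawer fully shut. Do not pick anything up, and leave the other things on the worktop where they are.

Things in the scene. Friction and masses are not known exactly. Their poses are not given: they have to be found in the camera images.
- spice_unit: dark wooden spice-drawer unit, fixed, 206 x 206 x 88 mm high (shell, without the drawer front). Origin: centre of its underside, on the worktop. +x points from its front to its back, y along its width, z up. The shell's front edge is at x = -103 mm; the board over the opening has its underside 78 mm above the worktop. A mug and a jam jar (up to 99 mm) stand on its top, at the back.
- spice_drawer (a joint): how far the drawer is pulled out, m: 0 = fully shut (front against the shell), stop at 0.185. It starts 0.172 to 0.182 open, slides along the unit's x, stays where it is left and takes about 2 N to move, a little more when pushed fast.
- drawer_floor (a point): point on the drawer's inner floor (18.5 mm above the worktop), mid-width, at the inner face of the drawer front; moves with the drawer; axes as the unit's. The tray runs from here 182 mm along +x, 172 mm wide inside, split by two dividers 28 mm high into three slots along x, each 54 mm wide, centred at y = 0 and +-58.7 mm; side and rear walls stand 36 mm above the floor.
- drawer_front (a point): middle of the outer (robot-side) face of the drawer front, 38.5 mm above the worktop. The front is a dark flat board 206 mm wide, 16 mm thick, from 4 mm to 87 mm above the worktop, with a finger notch 56 mm wide and 14 mm deep in the middle of its top edge; no handle.
- tall_jar: the spice jar that stands upright in one of the three slots, near the drawer front: clear body, brown and cream label, red cap; 45 mm across, 106 mm tall, 80 to 150 g. Origin: centre of its base; z points to the cap. Pushed near the cap it tips over its base edge and falls.
- tall_jar_mid (a point): the middle of that jar, on its axis 53 mm above its base.
- lying_jar_a: another spice jar of the same size, already lying in a slot, cap to the back. Origin: centre of its base; z points to the cap.
- lying_jar_a_mid (a point): the middle of that jar, on its axis.
- lying_jar_b: the third spice jar, of the same size with a green label, lying likewise.
- lying_jar_b_mid (a point): the middle of that jar, on its axis.
- butter: butter pack, 73 x 102 x 37 mm, on the worktop to the left; origin centre of its underside. Leave alone.
- scissors: blue-handled scissors, 87 x 199 x 9 mm, on the worktop to the left; origin centre of its underside. Leave alone.
- salt_shaker: salt shaker, 44 mm across, 90 mm tall, standing on the worktop to the left of the unit; origin centre of its underside. Leave alone.
- whisk: whisk with a black handle, 51 x 309 x 43 mm, lying on the worktop at the left. Leave alone.
Things that resemble listed ones, but are neither listed nor needed, are in the scene too. What is shaped like the lying_jar_a but pink is not meant.

How it is judged:
On the way, in this order (a step that is already met when the one before it is completed fails the run):
1. the jar that stood lies down in its slot while the drawer is still well open (more than 80 mm) (angle between the z axis of tall_jar and the x axis of drawer_floor, either way round below 0.2 rad and z of tall_jar_mid in the frame of drawer_floor between 0.01 and 0.034 m and x of tall_jar_mid in the frame of drawer_floor between 0.04 and 0.145 m and y of tall_jar_mid in the frame of drawer_floor between -0.075 and 0.075 m and value of joint spice_drawer above 0.08 m), for 0.2 s.
2. the drawer is pushed shut (value of joint spice_drawer below 0.005 m), for 0.2 s.
At the end, for the whole second after the job is handed in: The drawer is shut to within 5 mm; all three jars are in it, at rest, each lying in a slot along the drawer (within 0.2 rad, its middle 10 to 34 mm above the drawer's floor) (value of joint spice_drawer below 0.005 m and angle between the z axis of each of tall_jar, lying_jar_a, lying_jar_b and the x axis of drawer_floor, either way round below 0.2 rad and z of tall_jar_mid in the frame of drawer_floor between 0.01 and 0.034 m and x of tall_jar_mid in the frame of drawer_floor between 0.04 and 0.145 m and y of tall_jar_mid in the frame of drawer_floor between -0.075 and 0.075 m and z of lying_jar_a_mid in the frame of drawer_floor between 0.01 and 0.034 m and x of lying_jar_a_mid in the frame of drawer_floor between 0.04 and 0.145 m and y of lying_jar_a_mid in the frame of drawer_floor between -0.075 and 0.075 m and z of lying_jar_b_mid in the frame of drawer_floor between 0.01 and 0.034 m and x of lying_jar_b_mid in the frame of drawer_floor between 0.04 and 0.145 m and y of lying_jar_b_mid in the frame of drawer_floor between -0.075 and 0.075 m and linear speed of each of tall_jar, lying_jar_a, lying_jar_b below 0.03 m/s); the robot touches nothing.
It fails at once if a thing beside the unit was moved (more than 25 mm, scissors 40 mm) (distance of any of butter, salt_shaker, whisk from where it was at the start of the episode above 0.025 m or distance of scissors from where it was at the start of the episode above 0.04 m).
It fails at once if a spice jar was lifted (its middle more than 105 mm above the worktop) (height (world z) of any of tall_jar_mid, lying_jar_a_mid, lying_jar_b_mid above 0.105 m).
It fails at once if a spice jar left the drawer (x of any of tall_jar_mid, lying_jar_a_mid, lying_jar_b_mid in the frame of drawer_floor below -0.01 m or y of any of tall_jar_mid, lying_jar_a_mid, lying_jar_b_mid in the frame of drawer_floor below -0.1 m or y of any of tall_jar_mid, lying_jar_a_mid, lying_jar_b_mid in the frame of drawer_floor above 0.1 m).
It also fails if it takes over 45 s, if anything falls off the work surface, if the arm or the gripper's body presses on something with over 40 N, if the wrist force passes 120 N, or if a joint passes its speed limit or range.

## Working session

There is one attempt and no reset: what is moved stays moved. The work goes in short steps, each a Python script; the robot and the scene stay as the last script left them, time stands still between calls to the robot, and variables do not carry over. Pictures are saved under pics/ and viewed, at most 10 in all, crops included, and the job is handed in when it is done.

```bash
mkdir -p pics
cat > h.py <<'E'
import numpy as np, cv2
from workcell import bot, hand, kinematics, get_obs, vision, hand_in
def snap(n,f,crop=None,s=1):
    c=vision.read_camera(n); im=c["frame"][:,:,::-1]
    np.savez(f"pics/{n}.npz",K=c["intrinsics"],d=c["dist"],V=c["view"])
    cv2.imwrite(f"pics/{f}_raw.png",im)
def ray(n,px):
    c=np.load(f"pics/{n}.npz"); V=c["V"]
    u=cv2.undistortPoints(np.array([[px]],float),c["K"],c["d"])[0,0]
    R=V[:3,:3]; o=-R.T@V[:3,3]; return o,R.T@np.array([u[0],u[1],1])
def atz(n,px,z):
    o,d=ray(n,px); return o+d*(z-o[2])/d[2]
def proj(n,P):
    c=np.load(f"pics/{n}.npz"); V=c["V"]
    return cv2.projectPoints(np.array(P,float).reshape(-1,3),cv2.Rodrigues(V[:3,:3])[0],V[:3,3],c["K"],c["d"])[0][:,0]
E
python3 - <<'E'
from h import *
for n in("top","side"): snap(n,n+"0"); c=np.load(f"pics/{n}.npz"); print(n,-c["V"][:3,:3].T@c["V"][:3,3],c["V"][2,:3])
o=get_obs();print(o["time_s"],o["position"],o["orientation"],bot.tcp_to_tips)
E
```

```text
top [0.49658997 0.05480052 1.07347423] [ 0.12204763  0.01913709 -0.99233973]
side [ 0.56891991 -0.90659449  0.6307425 ] [ 0.04151915  0.87529737 -0.48179941]
0.1 [ 0.14834908 -0.6067007   0.24762845] [ 9.92822039e-01  1.19599267e-01 -6.93247217e-05 -6.39639464e-04] 0.017
```

View pics/top0_raw.png

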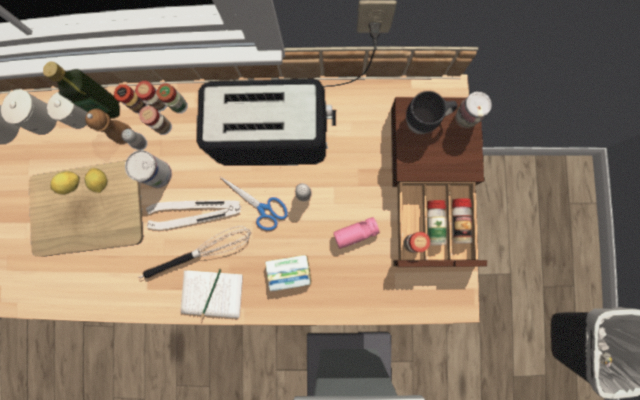

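View pics/side0_raw.png

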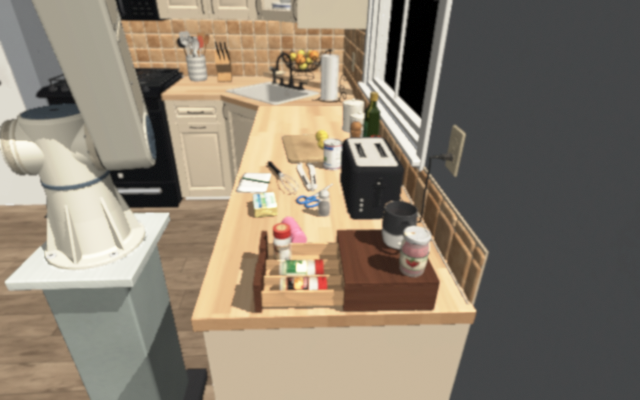

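The top view shows the unit at the right (shell 393–482, 97–185) and the open drawer below it. The candidates are:
- The red-capped standing jar at (418,242), in the left slot near the front. This is the target.
- The green-label lying jar at (437,222).
- The brown-label lying jar at (462,220).
- The pink jar on the worktop at (357,232), which is a decoy.
- The spice jars by the wall at (125–185,95), also decoys.

I'll check this in close crops.

Run:
```python
import cv2
a=cv2.imread("pics/top0_raw.png")[85:275,380:500]; b=cv2.imread("pics/side0_raw.png")[205:320,240:450]
cv2.imwrite("pics/c1.png",cv2.resize(a[85:],None,fx=6,fy=6,interpolation=cv2.INTER_CUBIC)[:600])
cv2.imwrite("pics/c2.png",cv2.resize(b,(798,437),interpolation=cv2.INTER_CUBIC))
```

```text
(no output)
```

View pics/c1.png

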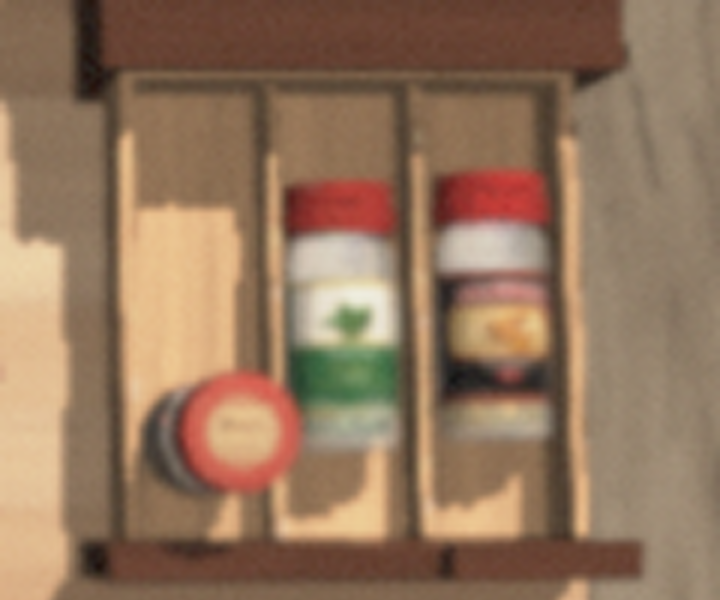

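View pics/c2.png

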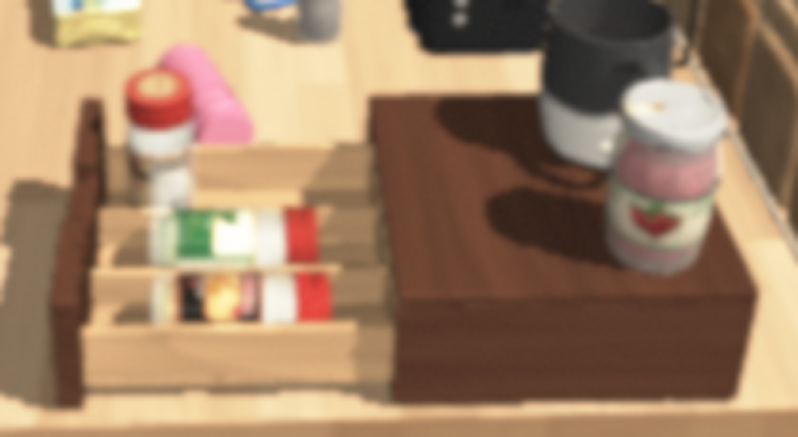

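The crops confirm it. The standing jar's cap is centred at top-camera pixel (420,242), in the left slot. The drawer front's top outer edge runs from about (394,266) to (486.5,266), and the shell's front top edge from about (396,186) to (483,182).

Run:
```python
from h import *
np.set_printoptions(precision=4,suppress=True)
f=lambda x,y:(380+x/6,170+y/6)
print("cap",atz("top",f(240,432),.1245))
for n,p,z in [("frontL out",(85,576),.087),("frontR out",(642,576),.087),("frontL in",(85,544),.087),("frontR in",(642,544),.087),("shellL",(80,97),.088),("shellR",(622,68),.088),("shellLtop",None,0),("traybackL",(118,75),.0545),("traybackR",(575,75),.0545),("capL",(181,432),.1245),("capR",(301,432),.1245)]:
    if p: print(n,atz("top",f(*p),z))
print("shell back", atz("top",(391.5,98),.088),atz("top",(480,98),.088))
g=lambda x,y:(240+x/3.8,205+y/3.8)
o,d=ray("side",g(158,83))
o2,d2=ray("top",f(240,432))
A=np.c_[d,-d2]; s=np.linalg.lstsq(A,o2-o,rcond=None)[0]; print("tri cap",o+s[0]*d,o2+s[1]*d2)
print("side front top near corner",atz("side",g(62,268),.087),"far",atz("side",g(92,98),.087),"shell front near top",atz("side",g(400,298),.088),"far",atz("side",g(370,97),.088),"back near",atz("side",g(755,290),.088))
```

```text
cap [ 0.5236 -0.1323  0.1245]
frontL out [ 0.4712 -0.0793  0.087 ]
frontR out [ 0.4676 -0.2927  0.087 ]
frontL in [ 0.4833 -0.0796  0.087 ]
frontR in [ 0.4797 -0.2932  0.087 ]
shellL [ 0.6538 -0.082   0.088 ]
shellR [ 0.6632 -0.2941  0.088 ]
traybackL [ 0.6679 -0.1021  0.0545]
traybackR [ 0.6662 -0.2866  0.0545]
capL [ 0.5239 -0.1106  0.1245]
capR [ 0.5233 -0.1547  0.1245]
shell back [ 0.8666 -0.0846  0.088 ] [ 0.8664 -0.2986  0.088 ]
tri cap [ 0.5265 -0.1318  0.1261] [ 0.5236 -0.132   0.126 ]
side front top near corner [ 0.4745 -0.2645  0.087 ] far [ 0.4788 -0.0891  0.087 ] shell front near top [ 0.6661 -0.2977  0.088 ] far [ 0.6691 -0.0954  0.088 ] back near [ 0.8676 -0.2974  0.088 ]
```

Everything fits together: the cap comes out 44 mm wide, and the front's outer face is at x≈0.469, its inner face at 0.485 and the jar axis at (0.524,−0.132). I'll push the jar with closed fingers at cap height, with the tips above the drawer front.

Run:
```python
from h import *
q=[1,0,0,0]
bot.reach([.478,-.132,.24],q); hand.move_gripper(0.0)
bot.servo_line([.478,-.132,.121],velocity=.12)
f=lambda:np.round(get_obs()["wrist_force"],2)
print(get_obs()["position"],f())
for x in np.arange(.486,.536,.008):
    bot.servo_line([x,-.132,.121],velocity=.05); print(round(x,3),f())
bot.dwell(.5); snap("top","top1"); snap("side","side1"); print(get_obs()["time_s"])
a=cv2.imread("pics/top1_raw.png")[160:275,380:500]; b=cv2.imread("pics/side1_raw.png")[205:320,240:400]
cv2.imwrite("pics/c3.png",np.hstack([cv2.resize(a,(400,383)),cv2.resize(b,(400,383))]))
```

```text
[ 0.4784805  -0.13214164  0.12156988] [-0.23  0.18  0.15]
0.486 [ 0.04 -0.77 -0.55]
0.494 [ 0.62  0.23 -0.62]
0.502 [-0.25  0.63 -0.85]
0.51 [ 0.14 -2.12  0.15]
0.518 [ 0.    0.05 -0.65]
0.526 [-0.13  0.64 -0.12]
0.534 [-0.12  0.44 -0.61]
6.8417
```

View pics/c3.png

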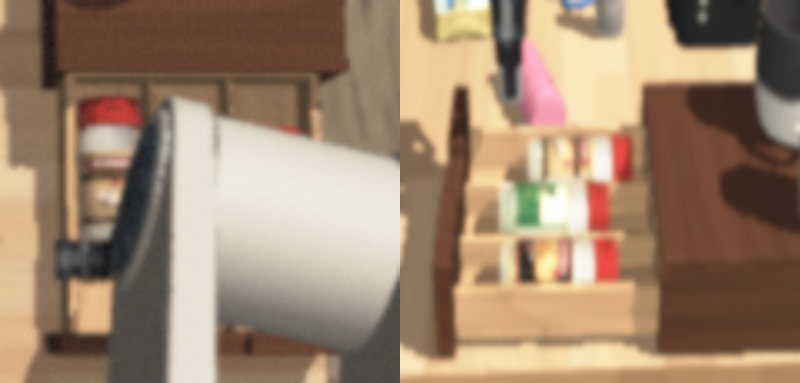

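The jar now lies in the left slot with its cap to the back, and the drawer is still open. Next I'll shut the drawer from the middle of its front.

Run:
```python
from h import *
f=lambda:np.round(get_obs()["wrist_force"],2)
bot.servo_line([.50,-.132,.17],velocity=.15)
bot.servo_line([.43,-.187,.17],velocity=.15)
bot.servo_line([.43,-.188,.064],velocity=.12)
print(f())
bot.servo_line([.60,-.189,.064],velocity=.05); print(f())
for x in np.arange(.605,.67,.004):
    bot.servo_line([x,-.189,.064],velocity=.04); F=f(); print(round(x,3),get_obs()["position"][0].round(4),F)
    if F[0]<-12: break
bot.dwell(.3); p=get_obs()["position"]
bot.servo_line([p[0]-.08,p[1],.064],velocity=.1)
bot.servo_line([.42,-.189,.25],velocity=.2); bot.reach([.2,-.5,.25],[1,0,0,0])
snap("top","top2"); snap("side","side2"); print(get_obs()["time_s"])
a=cv2.imread("pics/top2_raw.png")[85:275,330:500]; b=cv2.imread("pics/side2_raw.png")[190:320,240:450]
cv2.imwrite("pics/c4.png",np.hstack([cv2.resize(a,(360,402)),cv2.resize(b,(440,402))]))
```

```text
[ 0.32  0.32 -0.42]
[-1.7  -1.13 -0.16]
0.605 0.6057 [-0.07 -0.75  0.38]
0.609 0.6095 [-0.28  0.45  0.12]
0.613 0.6134 [-0.89  0.5  -0.69]
0.617 0.6174 [ 0.46  0.18 -0.25]
0.621 0.6214 [ 0.13 -0.35 -0.18]
0.625 0.6254 [-0.24  0.09  0.36]
0.629 0.6294 [-0.67 -0.62  0.7 ]
0.633 0.6334 [ 0.28 -0.44 -0.41]
0.637 0.6374 [ 0.03  0.25 -0.26]
0.641 0.6404 [-3.9  -0.67  1.62]
0.645 0.6405 [-19.52  -1.07  10.57]
19.6167
```

View pics/c4.png

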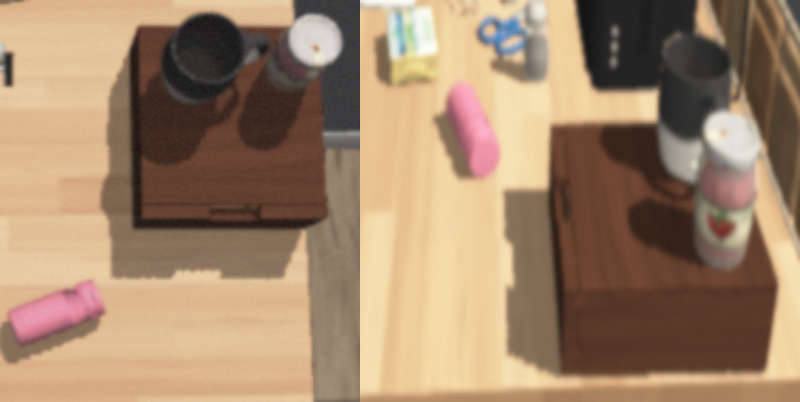

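The drawer front sits flush against the shell. The push ended at a hard stop at x≈0.6405, about where I expected it, and the things around the unit are undisturbed.

```bash
python3 -c "
from h import *
print(hand_in())"
```

```text
the job is handed in; nothing more can be done
None
```

I tipped the standing jar over into its slot, pushed the drawer shut to its stop and handed the job in at about 20 s; the judge returned no verdict.

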